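# Sieve the small nuts out of the large ones

## Task

Lift the sieve by its wooden grip without spilling, set it midway on the rails of the catch bin, and shake it side to side along the rails - runners kept bearing lightly on the rails all the while, several brisk strokes of 15 to 20 mm to either side of the middle, without pressing hard or banging - until all four small nuts have dropped into the bin and only the three large ones are left. Then lift the sieve out, stand it back in the middle of the rubber mat with the large nuts in it, and let go; leave the other things on the bench alone.

Things in the scene. Friction and masses are not known exactly. Their poses are not given: they have to be found in the camera images.
- sieve: Loose steel box sieve, outside 130 (its x) by 148 mm (its y), walls 4 mm thick, 40 mm high, 0.4 kg empty, 0.75 kg with the nuts; origin at the centre of its underside, z up. Floor: four bars along x, 10 mm wide, 8 mm high (top at z 8 mm), centred at y -45, -15, 15, 45 mm, with five open slots 20 mm wide between bars and side walls. It is the same turned half round.
- sieve_grip (a point): Centre of the sieve's straight wooden grip, 100 mm above the sieve's origin. The grip runs along the sieve's x, 14 by 14 mm in section, over the middle of the sieve; a leg at each end (x +-62 mm) leaves 110 mm free to grasp.
- sieve_runner (a point): Centre of the underside of one of the sieve's two runners, at x 71, z 22 mm of the sieve: flat strips 12 mm wide and 5 mm thick along the outside of both x walls (x +-65 to +-77 mm), full length in y. They ride on the bin's rails.
- bin: Fixed open aluminium catch bin, outside 174 (its x) by 226 mm (its y), 52 mm high, 4 mm floor; origin at the centre of its underside, z up. Two rails on rubber pads (giving 1 mm per 6 N) run along its y, 138 mm apart (tops from x +-69 to +-81 mm): the sieve's 130 mm body drops between them with 4 mm to spare each side until its runners land on the rail tops (sieve origin then 22 mm below rail tops).
- bin_mid (a point): Point 60 mm above the bin's origin: the lowest height of the rail tops. Rails and end stops are screw-adjusted together to 0 to 16 mm above this; the height is new each time, not measured and must be felt. End stops rise 14 mm above the rail tops, inner faces 104 mm from the middle along y, so the sieve can slide 30 mm to either side of the middle.
- mat: Fixed black rubber mat, 220 mm square, 4 mm thick, the sieve stands on it at the start; origin at the centre of its underside.
- small0: Small steel hex nut, 14 mm across the flats (16 mm over the corners), 8 mm thick, about 10 g, oily and slippery; origin at the centre of one flat face (the underside at the start), z through its bore. It starts lying flat on one of the sieve's bars; it fits through the 20 mm slots once it is slid off its bar, which takes brisk side-to-side strokes (friction with steel about 0.35), while a gentle carry leaves it where it lies.
- small1: Small steel hex nut, 14 mm across the flats (16 mm over the corners), 8 mm thick, about 10 g, oily and slippery; origin at the centre of one flat face (the underside at the start), z through its bore. It starts lying flat on one of the sieve's bars; it fits through the 20 mm slots once it is slid off its bar, which takes brisk side-to-side strokes (friction with steel about 0.35), while a gentle carry leaves it where it lies.
- small2: Small steel hex nut, 14 mm across the flats (16 mm over the corners), 8 mm thick, about 10 g, oily and slippery; origin at the centre of one flat face (the underside at the start), z through its bore. It starts lying flat on one of the sieve's bars; it fits through the 20 mm slots once it is slid off its bar, which takes brisk side-to-side strokes (friction with steel about 0.35), while a gentle carry leaves it where it lies.
- small3: Small steel hex nut, 14 mm across the flats (16 mm over the corners), 8 mm thick, about 10 g, oily and slippery; origin at the centre of one flat face (the underside at the start), z through its bore. It starts lying flat on one of the sieve's bars; it fits through the 20 mm slots once it is slid off its bar, which takes brisk side-to-side strokes (friction with steel about 0.35), while a gentle carry leaves it where it lies.
- large0: Large steel hex nut, 30 mm across the flats (35 mm over the corners), 24 mm thick, about 95 g, oily and slippery; origin at the centre of one flat face (the underside at the start), z through its bore. It starts lying in the sieve and is too big for the slots.
- large1: Large steel hex nut, 30 mm across the flats (35 mm over the corners), 24 mm thick, about 95 g, oily and slippery; origin at the centre of one flat face (the underside at the start), z through its bore. It starts lying in the sieve and is too big for the slots.
- large2: Large steel hex nut, 30 mm across the flats (35 mm over the corners), 24 mm thick, about 95 g, oily and slippery; origin at the centre of one flat face (the underside at the start), z through its bore. It starts lying in the sieve and is too big for the slots.
- wrench: Bystander: steel open-ended wrench, 200 mm long, lying flat.
- oil_can: Bystander: grey closed can, 54 mm across, 100 mm tall; origin at its underside.
- grease_tin: Bystander: open aluminium tin, 70 mm across, 50 mm tall; origin at its underside.
There are look-alikes about, which are no part of the job. What is shaped like the large2 but blue or green is not meant.

How it is judged:
On the way, in this order (a step that is already met when the one before it is completed fails the run):
1. the sieve rides on the bin's rails, about midway between the end stops (contact force between sieve and bin above 1 N and z of sieve in the frame of bin below 0.058 m and y of sieve in the frame of bin between -0.01 and 0.01 m), for 0.2 s.
2. it is slid along the rails to one side, more than 12 mm from the middle, its runners still bearing on the rails (contact force between sieve and bin above 1 N and z of sieve in the frame of bin below 0.058 m and y of sieve in the frame of bin above 0.012 m).
3. it is slid to the other side, more than 12 mm from the middle, its runners still bearing on the rails (contact force between sieve and bin above 1 N and z of sieve in the frame of bin below 0.058 m and y of sieve in the frame of bin below -0.012 m).
4. it is slid along the rails to one side, more than 12 mm from the middle, its runners still bearing on the rails (all of step 2).
5. it is slid to the other side, more than 12 mm from the middle, its runners still bearing on the rails (all of step 3).
6. the four small nuts are in the bin and the sieve is lifted out clear of the rails (z of sieve in the frame of bin above 0.1 m and z of each of small0, small1, small2, small3 in the frame of bin below 0.03 m), for 0.1 s.
At the end, for the whole second after the job is handed in: All four small nuts lie in the catch bin; all three large nuts are inside the sieve; the sieve stands upright and at rest on the rubber mat, its centre within 40 mm of the mat's centre, released (x of small0 in the frame of bin between -0.085 and 0.085 m and y of small0 in the frame of bin between -0.112 and 0.112 m and z of small0 in the frame of bin between -0.005 and 0.03 m and x of small1 in the frame of bin between -0.085 and 0.085 m and y of small1 in the frame of bin between -0.112 and 0.112 m and z of small1 in the frame of bin between -0.005 and 0.03 m and x of small2 in the frame of bin between -0.085 and 0.085 m and y of small2 in the frame of bin between -0.112 and 0.112 m and z of small2 in the frame of bin between -0.005 and 0.03 m and x of small3 in the frame of bin between -0.085 and 0.085 m and y of small3 in the frame of bin between -0.112 and 0.112 m and z of small3 in the frame of bin between -0.005 and 0.03 m and x of large0 in the frame of sieve between -0.062 and 0.062 m and y of large0 in the frame of sieve between -0.071 and 0.071 m and z of large0 in the frame of sieve between 0 and 0.04 m and x of large1 in the frame of sieve between -0.062 and 0.062 m and y of large1 in the frame of sieve between -0.071 and 0.071 m and z of large1 in the frame of sieve between 0 and 0.04 m and x of large2 in the frame of sieve between -0.062 and 0.062 m and y of large2 in the frame of sieve between -0.071 and 0.071 m and z of large2 in the frame of sieve between 0 and 0.04 m and horizontal distance between sieve and mat below 0.04 m and height (world z) of sieve below 0.01 m and angle between sieve's own z axis and vertical below 0.05 rad and linear speed of sieve below 0.02 m/s and contact force between sieve and the fingers below 0.1 N); the robot touches nothing.
It fails at once if the sieve is pressed or banged on the bin or its end stops with more than 25 N (contact force between sieve and bin above 25 N).
It fails at once if a nut falls outside the bin (lies on the bench) or lands on the mat outside the sieve ((height (world z) of small0 below 0.011 m and not (x of small0 in the frame of bin between -0.085 and 0.085 m and y of small0 in the frame of bin between -0.112 and 0.112 m and z of small0 in the frame of bin between -0.01 and 0.2 m) and not (x of small0 in the frame of sieve between -0.065 and 0.065 m and y of small0 in the frame of sieve between -0.074 and 0.074 m and z of small0 in the frame of sieve between -0.01 and 0.2 m)) or (height (world z) of small1 below 0.011 m and not (x of small1 in the frame of bin between -0.085 and 0.085 m and y of small1 in the frame of bin between -0.112 and 0.112 m and z of small1 in the frame of bin between -0.01 and 0.2 m) and not (x of small1 in the frame of sieve between -0.065 and 0.065 m and y of small1 in the frame of sieve between -0.074 and 0.074 m and z of small1 in the frame of sieve between -0.01 and 0.2 m)) or (height (world z) of small2 below 0.011 m and not (x of small2 in the frame of bin between -0.085 and 0.085 m and y of small2 in the frame of bin between -0.112 and 0.112 m and z of small2 in the frame of bin between -0.01 and 0.2 m) and not (x of small2 in the frame of sieve between -0.065 and 0.065 m and y of small2 in the frame of sieve between -0.074 and 0.074 m and z of small2 in the frame of sieve between -0.01 and 0.2 m)) or (height (world z) of small3 below 0.011 m and not (x of small3 in the frame of bin between -0.085 and 0.085 m and y of small3 in the frame of bin between -0.112 and 0.112 m and z of small3 in the frame of bin between -0.01 and 0.2 m) and not (x of small3 in the frame of sieve between -0.065 and 0.065 m and y of small3 in the frame of sieve between -0.074 and 0.074 m and z of small3 in the frame of sieve between -0.01 and 0.2 m)) or (height (world z) of large0 below 0.011 m and not (x of large0 in the frame of bin between -0.085 and 0.085 m and y of large0 in the frame of bin between -0.112 and 0.112 m and z of large0 in the frame of bin between -0.01 and 0.2 m) and not (x of large0 in the frame of sieve between -0.065 and 0.065 m and y of large0 in the frame of sieve between -0.074 and 0.074 m and z of large0 in the frame of sieve between -0.01 and 0.2 m)) or (height (world z) of large1 below 0.011 m and not (x of large1 in the frame of bin between -0.085 and 0.085 m and y of large1 in the frame of bin between -0.112 and 0.112 m and z of large1 in the frame of bin between -0.01 and 0.2 m) and not (x of large1 in the frame of sieve between -0.065 and 0.065 m and y of large1 in the frame of sieve between -0.074 and 0.074 m and z of large1 in the frame of sieve between -0.01 and 0.2 m)) or (height (world z) of large2 below 0.011 m and not (x of large2 in the frame of bin between -0.085 and 0.085 m and y of large2 in the frame of bin between -0.112 and 0.112 m and z of large2 in the frame of bin between -0.01 and 0.2 m) and not (x of large2 in the frame of sieve between -0.065 and 0.065 m and y of large2 in the frame of sieve between -0.074 and 0.074 m and z of large2 in the frame of sieve between -0.01 and 0.2 m))).
It fails at once if the wrench is disturbed (moved more than 20 mm) (distance of wrench from where it was at the start of the episode above 0.02 m).
It fails at once if the oil can is disturbed (moved more than 20 mm) (distance of oil_can from where it was at the start of the episode above 0.02 m).
It fails at once if the grease tin is disturbed (moved more than 20 mm) (distance of grease_tin from where it was at the start of the episode above 0.02 m).
It also fails if it takes over 72 s, if anything falls off the work surface, if the arm or the gripper's body presses on something with over 40 N, if the wrist force passes 120 N, or if a joint passes its speed limit or range.

## Robot

A 7-joint arm with a two-finger parallel gripper is mounted at the origin on the work surface. World frame = base frame: x ahead of the robot, y to its left, z up, the work surface at z = 0. Lengths are in m, angles in rad, forces in N, time in s.
With the tool pointing down it reaches from about 0.4 to 0.875 m from the base axis. Payload 19.3 kg.
Tool frame: the origin (TCP) lies between the finger pads; the fingertips stand ahead of it and the grasp point (between the pads) lies 8 mm behind it (bot.tip_extent is the x of the fingertips in the tool frame, in m); x points along the fingers, y is the direction in which the jaws open and shut, and the axes are right-handed (so a half turn about x gives the same grasp; the last joint's range is limited). The gripper opens to 85 mm and grips with 20 to 120 N. Pads are 22 mm wide; open, the fingers measure 114 mm over their backs; the gripper's body (76 mm by 85 mm) begins 54 mm behind the grasp point. The pads swing forward as they close: fully open they stand 13 mm farther back than shut.
Start: joints at [-1.214, 0.521, -0.036, 1.599, 0.021, 1.021, -0.113], TCP at [0.259, 0.569, 0.242] pointing down, gripper open.
Joint ranges: [-2.91, 2.91], [-0.3, 2.13], [-1.5, 1.42], [0.17, 2.43], [-1.26, 4.41], [0.16, 1.93], [-2.52, 2.52]. Speed limits (rad/s): [1.89, 1.89, 2.39, 2.39, 3.01, 3.01, 3.01].

## Interface

Orientations are given as [roll, pitch, yaw] about the fixed x, y, z axes, in that order (R = Rz(yaw) Ry(pitch) Rx(roll)).
In Python, from workcell import observe, grab_frame, camera_info, bot, nets gives the robot as it stands.
- The arm moves only by the tool jog_arm, never from a script. Its argument "commands" is a list of rows, each a list of 6 numbers: the shift along the tool's x, y, z in mm, then the turn, a rotation vector about the tool's x, y, z in rad. A call has 1 to 20 rows; each row shifts and turns the pose as measured when the row begins, along the tool's axes as they then stand; what a row does not reach is not made up. A row lasts 1/10 s, in which the tool goes at most 50 mm and 8.59 degrees, less where a joint would pass 70% of its speed; a pose out of reach is approached as far as the arm can. A call is refused whole if a number of a shift passes 50 or a number of a turn 0.15, either way. A call with a gripper value outside its range is refused whole. "gripper" is the closure in counts, from 0 (fully open) to 255 (shut), set as the call begins (left out, the last holds). The fingers move at their own pace and stop on an object; "newtons" is the grip in N (left out, the last holds). Time passes only in rows, so rows that do not move let the fingers close. It gives the time, the measured TCP pose, the force and the opening at its end, in the units of the state.
- observe(): the state, without advancing time (a new reading comes with each control period).
- grab_frame(name): name is "side" or "top"; returns the picture (384x512x3 uint8, red, green, blue); there is no depth.
- camera_info(name): a dict with "fov_y" (degrees; the focal length in pixels is half the picture's height over the tangent of half this angle, whatever the lens; pixels are square), "cx", "cy" (the principal point, pixels), "R" (3x3) and "t" (3): a world point X has camera coordinates R X + t. Camera axes: x right, y down, z forward; pixel columns grow to the right and rows downward; lengths in m; the calibration is good to about 2 mm. A picture is of the moment at which its call begins. camera_info takes no time and is no camera call.
- bot.job_done(): hands the job in, once; it reports no verdict.
Trained networks look in the newest picture that a camera, given by its name, has taken for a name from the list of things; names that differ only in an ending like _2 or _b are one class to them, and where a whole thing is asked for, a point or a joint stands for the part that bears it (a point fixed in the world has none). Each returns a list of dicts, best first, with "p" (0 to 1); they miss things now and then, are a little off and sometimes report something else, mostly with a low value. They report only what shows in the picture. A call takes as long as a camera call. They do not tell look-alikes from the thing itself.
- nets.find_in(camera, name): "rect" ([left, top, right, bottom] in pixels, round what is visible of it).
- nets.silhouettes(camera, name): "mask" (384x512 bool, what is visible of it) and "rect" ([left, top, right, bottom] in pixels, round what is visible of it).
- nets.pinpoint(camera, name): "location" ([column, row] in pixels: a listed point, or the origin of a listed thing).
The state is a dict: "clock": time; "qpos": joint angles; "qd": joint speeds; "joint_efforts": joint torques, N m; "position": TCP position; "tool_rot": TCP orientation; "force": force on the tool from outside, world axes, zero at the start; "moment": the same for the moment, N m; "grip_width": finger opening in m.
Only numpy, scipy, OpenCV 4.12 (cv2) and the standard library are available. Lean on these libraries where they do the work, as an engineer would, in place of code of your own. Each camera call takes 0.05 s, during which the arm holds its last target.

## Working session

There is one attempt and no reset: what is moved stays moved. The work goes in short steps, Python scripts to look and compute and a tool call to move; the robot and the scene stay as the last step left them, time stands still between calls to the robot, and variables do not carry over. Pictures are saved under pics/ and viewed, and the job is handed in when it is done.

Besides the shell and the picture viewer there is one more tool, called after "Emit:" by a JSON object that holds its "method" and its "body". jog_arm: Moves the arm, as the interface text tells. Its arguments: {"type":"object","properties":{"commands":{"type":"array","items":{"type":"array","items":{"type":"number"}}},"gripper":{"type":"number"},"newtons":{"type":"number"}},"required":["commands"]}

```bash
ls; mkdir -p pics; python3 - <<'E'
from workcell import observe, grab_frame, camera_info, bot, nets
import cv2,numpy as np
s=observe(); print({k:np.round(v,3).tolist() for k,v in s.items()}, bot.tip_extent)
for c in ("top","side"):
    f=grab_frame(c); cv2.imwrite(f"pics/{c}0.png",f[:,:,::-1])
    i=camera_info(c); print(c,i)
    for n in ("sieve","bin","mat","sieve_grip","bin_mid","sieve_runner"):
        try:
            print(n,[(round(d['p'],2),np.round(d['location'],1).tolist()) for d in nets.pinpoint(c,n)][:3])
        except Exception as e: print(n,e)
E
```

```text
pics
{'clock': 0.0, 'qpos': [-1.214, 0.522, -0.036, 1.6, 0.021, 1.021, -0.113], 'qd': [0.002, 0.002, -0.0, -0.0, -0.001, -0.0, 0.0], 'joint_efforts': [-0.001, -92.71, 1.979, -36.994, 0.018, 0.008, 0.0], 'position': [0.259, 0.569, 0.242], 'tool_rot': [-1.493, 1.57, -1.919], 'force': [0.032, -0.142, 0.049], 'moment': [0.051, 0.019, 0.018], 'grip_width': 0.085} 0.011
top {'fov_y': 50.065875950278226, 'cx': 255.74525198276683, 'cy': 195.74050914832688, 'R': array([[ 0.00602063, -0.99994212, -0.0089173 ],
       [-0.99700484, -0.00531488, -0.07715636],
       [ 0.0771045 ,  0.00935512, -0.99697913]]), 't': array([0.06830671, 0.62436718, 1.0521308 ])}
sieve [(0.56, [200.9, 211.8])]
bin [(0.91, [362.6, 248.3])]
mat [(0.73, [196.0, 213.3])]
sieve_grip [(0.67, [191.9, 210.4])]
bin_mid [(0.66, [369.6, 245.5])]
sieve_runner []
side {'fov_y': 44.72883961998608, 'cx': 253.24273330653557, 'cy': 184.9162354687796, 'R': array([[ 0.92696693, -0.37493657,  0.01244496],
       [-0.26107554, -0.66857687, -0.69630779],
       [ 0.26939166,  0.64220522, -0.71763541]]), 't': array([-0.52938399,  0.25149342,  0.95003831])}
sieve [(0.68, [227.7, 165.2])]
bin [(0.64, [258.4, 315.7]), (0.57, [233.2, 152.2]), (0.49, [247.6, 152.9])]
mat [(0.65, [223.8, 166.6]), (0.53, [222.6, 159.6])]
sieve_grip [(0.95, [223.3, 136.9])]
bin_mid [(0.59, [256.1, 299.2]), (0.3, [209.7, 157.7])]
sieve_runner [(0.59, [248.3, 153.9]), (0.31, [223.5, 136.3])]
```

```bash
python3 -c "
import cv2
for c in ('top','side'):
    f=cv2.imread(f'pics/{c}0.png'); cv2.imwrite(f'pics/{c}0b.png',cv2.resize(f,(800,600),interpolation=cv2.INTER_CUBIC))"
```

```text
(no output)
```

View pics/top0b.png

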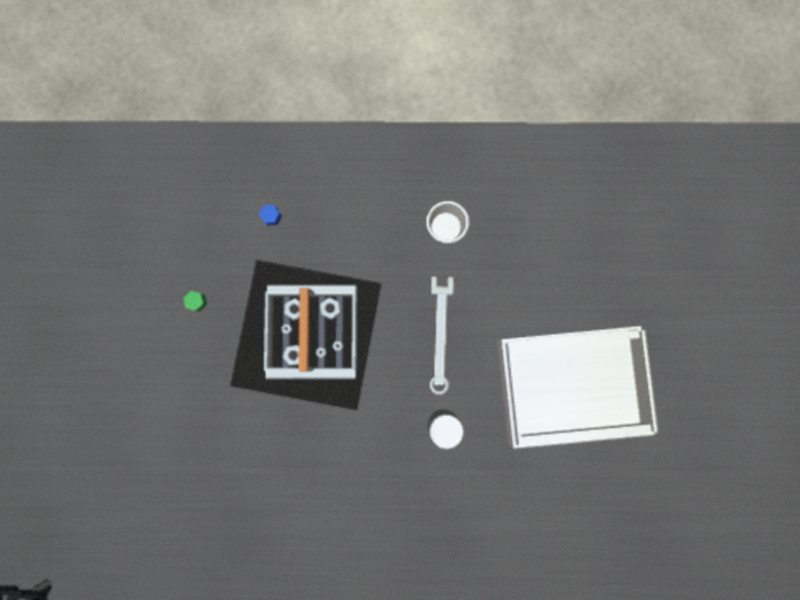

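View pics/side0b.png

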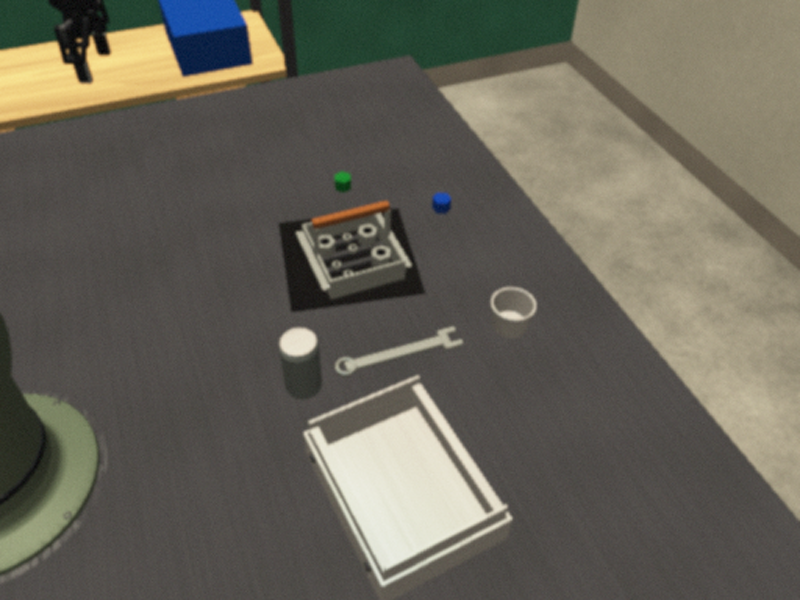

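```bash
cat > h.py <<'E'
from workcell import observe, grab_frame, camera_info, bot, nets
import cv2,numpy as np
def cam(c):
    i=camera_info(c); f=192/np.tan(np.radians(i['fov_y']/2)); return i['R'],i['t'],f,i['cx'],i['cy']
def proj(c,X):
    R,t,f,cx,cy=cam(c); p=np.asarray(X)@R.T+t; return np.c_[f*p[:,0]/p[:,2]+cx, f*p[:,1]/p[:,2]+cy]
def plane(c,px,z):
    R,t,f,cx,cy=cam(c); d=R.T@np.array([(px[0]-cx)/f,(px[1]-cy)/f,1]); o=-R.T@t
    return o+d*(z-o[2])/d[2]
def pose(x,y,a,z,P):
    P=np.asarray(P,float); c,s=np.cos(a),np.sin(a)
    return np.c_[x+c*P[:,0]-s*P[:,1], y+s*P[:,0]+c*P[:,1], z+P[:,2]]
def box(x0,x1,y0,y1,z0,z1): return [(x,y,z) for x in(x0,x1) for y in(y0,y1) for z in(z0,z1)]
E
python3 - <<'E'
from h import *
for c in("top","side"):
    grab_frame(c)
    for n in("sieve","bin","mat"):
        r=nets.silhouettes(c,n)
        if r:
            m=r[0]['mask']; np.save(f'{n}_{c}.npy',m); print(c,n,[(round(d['p'],2),np.round(d['rect'])) for d in r[:3]],m.sum())
print(plane('top',(191.9,210.4),.104),plane('side',(223.3,136.9),.104))
print(plane('top',(196,213.3),.0),plane('side',(223.8,166.6),.0))
print(plane('top',(362.6,248.3),0),plane('side',(258.4,315.7),0))
for c in("top","side"):
    f=cv2.imread(f'pics/{c}0.png')
    for n,col in(("sieve",(0,0,255)),("bin",(0,255,0)),("mat",(255,0,0))):
        try:m=np.load(f'{n}_{c}.npy').astype(np.uint8)
        except: continue
        cs,_=cv2.findContours(m,0,2); f=cv2.drawContours(f,cs,-1,col,1)
    y0,x0=(150,130) if c=='top' else (110,150)
    f=f[y0:y0+ (150 if c=='top' else 274),x0:x0+ (300 if c=='top' else 200)]
    k=2.6 if c=='top' else 2.18
    cv2.imwrite(f'pics/{c}1.png',cv2.resize(f,None,fx=k,fy=k,interpolation=cv2.INTER_CUBIC))
E
```

```text
top sieve [(0.91, array([170., 181., 229., 239.]))] 1844
top bin [(0.67, array([318., 211., 419., 287.]))] 6570
top mat [(0.62, array([145., 168., 242., 261.]))] 4733
side sieve [(0.62, array([189., 130., 264., 192.]))] 2188
side bin [(0.82, array([196., 240., 327., 384.]))] 11332
side mat [(0.68, array([181., 135., 270., 198.]))] 1856
[0.58139385 0.22546847 0.104     ] [0.57848088 0.22267453 0.104     ]
[0.57793509 0.23148597 0.        ] [0.57676862 0.22428988 0.        ]
[ 0.48788958 -0.21148652  0.        ] [ 0.49579326 -0.21405335  0.        ]
```

View pics/top1.png

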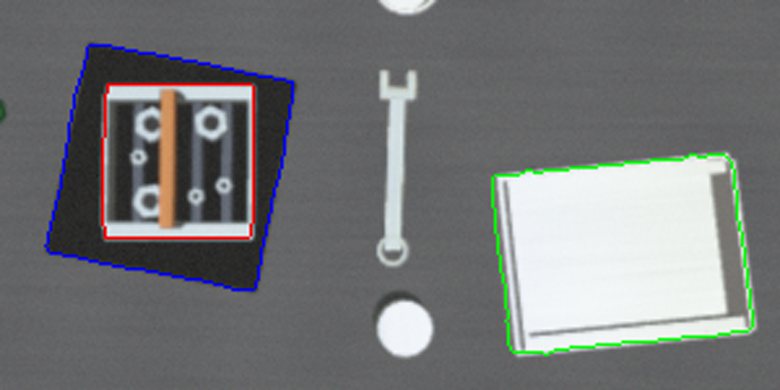

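View pics/side1.png

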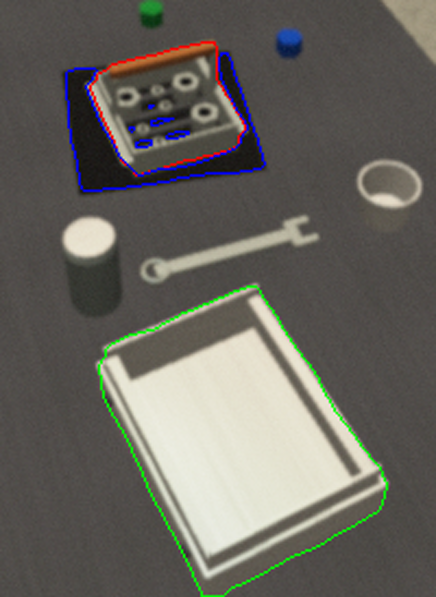

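```bash
cat > fit.py <<'E'
from h import *
from scipy.optimize import minimize
S=4
def hullmask(c,X):
    p=proj(c,X)+0.5; h=cv2.convexHull(p.astype(np.float32))
    m=np.zeros((384*S,512*S),np.uint8); cv2.fillConvexPoly(m,np.round(h*S).astype(np.int32),1)
    return cv2.resize(m.astype(np.float32),(512,384),interpolation=cv2.INTER_AREA)
def maskhull(m):
    cs,_=cv2.findContours(m.astype(np.uint8),0,2); pts=np.vstack(cs)
    o=np.zeros(m.shape,np.uint8); cv2.fillConvexPoly(o,cv2.convexHull(pts),1); return o.astype(np.float32)
def cost(model,p,cams,M):
    s=0
    for c in cams:
        h=hullmask(c,model(p)); s+=1-np.minimum(h,M[c]).sum()/np.maximum(h,M[c]).sum()
    return s
def sieve(p): 
    P=box(-.065,.065,-.074,.074,0,.04)+box(-.077,.077,-.074,.074,.022,.027)+box(-.065,.065,-.007,.007,.093,.107)
    return pose(p[0],p[1],p[2],.004,P)
def bin_(p):
    h=p[3]; P=box(-.087,.087,-.113,.113,0,.052)+box(-.081,.081,-.113,.113,.06+h,.06+h)+box(-.081,.081,-.104,.104,.074+h,.074+h)
    return pose(p[0],p[1],p[2],0,P)
def mat(p): return pose(p[0],p[1],p[2],0,box(-.11,.11,-.11,.11,0,.004))
E
python3 - <<'E'
from fit import *
def run(model,n,x0,cams,d):
    M={c:maskhull(np.load(f'{n}_{c}.npy')) for c in cams}
    x0=np.array(x0); sim=np.vstack([x0]+[x0+np.eye(len(x0))[i]*d[i] for i in range(len(x0))])
    r=minimize(lambda p:cost(model,p,cams,M),x0,method='Nelder-Mead',options=dict(initial_simplex=sim,xatol=1e-4,fatol=1e-5,maxiter=600))
    print(n,cams,np.round(r.x,4),round(r.fun,4)); return r.x
for cams in (['top'],['side'],['top','side']):
    run(sieve,'sieve',[.58,.225,0],cams,[.01,.01,.05])
    run(mat,'mat',[.58,.225,-.17],cams,[.01,.01,.05])
    run(bin_,'bin',[.49,-.213,.07,.008],cams,[.01,.01,.05,.006])
E
```

```text
sieve ['top'] [0.5824 0.2215 0.0082] 0.0112
mat ['top'] [ 0.5778  0.2339 -0.1859] 0.0316
bin ['top'] [ 0.4939 -0.2139  0.1015  0.0086] 0.0307
sieve ['side'] [ 0.5807  0.2218 -0.003 ] 0.0271
mat ['side'] [ 0.5772  0.2355 -0.1906] 0.0271
bin ['side'] [ 0.491  -0.2146  0.1004  0.0118] 0.0261
sieve ['top', 'side'] [0.5816 0.2217 0.0127] 0.046
mat ['top', 'side'] [ 0.5775  0.2342 -0.183 ] 0.0592
bin ['top', 'side'] [ 0.4924 -0.2138  0.0999  0.0104] 0.064
```

```bash
cat > ov.py <<'E'
from fit import *
def wire(img,c,k,off,x,y,a,z,b,col):
    P=proj(c,pose(x,y,a,z,box(*b)))
    P=(P+.5-off)*k
    for i in range(8):
        for j in(1,2,4):
            if not i&j: cv2.line(img,tuple(int(v*16) for v in P[i]),tuple(int(v*16) for v in P[i|j]),col,1,cv2.LINE_AA,4)
def ov(src,c,roi,k,out,items):
    x0,y0,w,h=roi; f=cv2.imread(src)[y0:y0+h,x0:x0+w]; f=cv2.resize(f,None,fx=k,fy=k,interpolation=cv2.INTER_CUBIC)
    for it in items: wire(f,c,k,np.array([x0,y0]),*it)
    cv2.imwrite(out,f)
E
python3 - <<'E'
from ov import *
b=(.4924,-.2138,.1,0); h=.010
it=[b+((-.087,.087,-.113,.113,0,.052),(0,0,255))]+[b+((x-.006,x+.006,-.104,.104,.06+h,.06+h),(0,200,0)) for x in(-.075,.075)]+[b+((-.081,.081,y,y,.06+h,.074+h),(255,0,0)) for y in(-.104,.104)]
ov('pics/top0.png','top',(310,200,120,95),6.5,'pics/ovt.png',it)
ov('pics/side0.png','side',(185,235,155,149),4,'pics/ovs.png',it)
E
```

```text
(no output)
```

View pics/ovt.png

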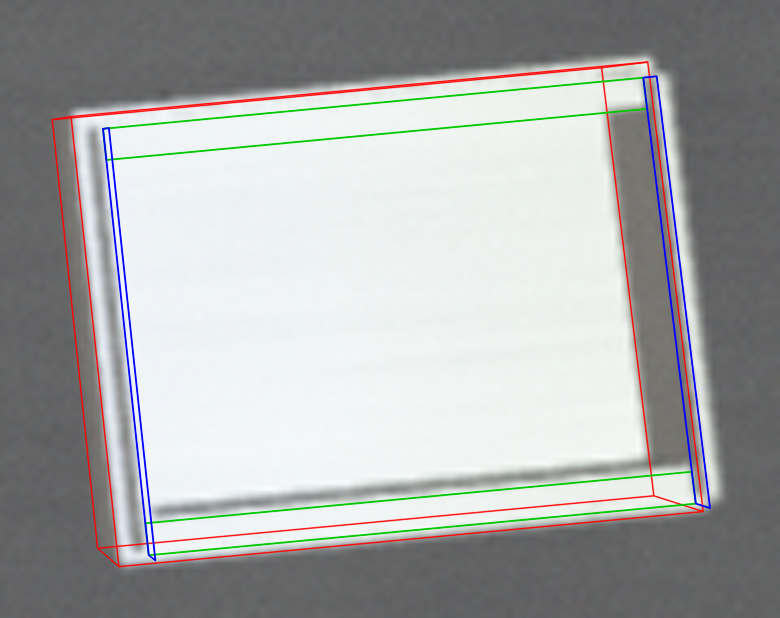

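View pics/ovs.png

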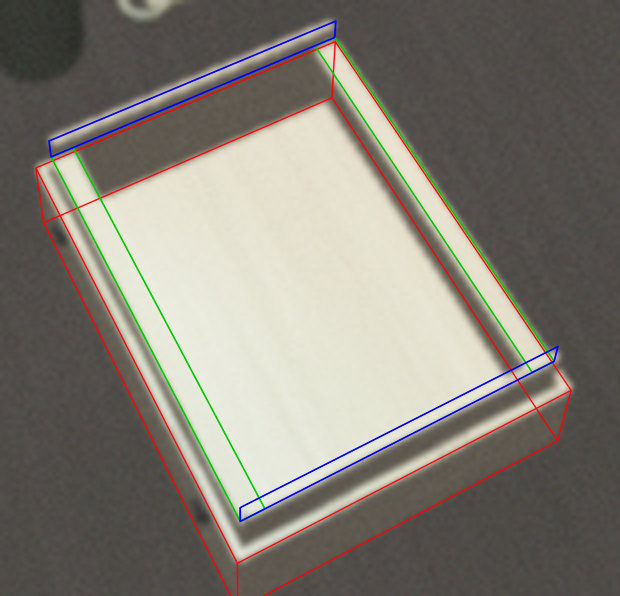

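```bash
cat > go.py <<'E'
import sys
from workcell import observe
import numpy as np
from scipy.spatial.transform import Rotation as Ro
def delta(target,yaw):
    s=observe(); R=Ro.from_euler('xyz',s['tool_rot']); p=np.array(s['position'])
    # tool x = down; tool y candidates = +-(−sin,cos)
    best=None
    for sg in(1,-1):
        x=np.array([0,0,-1.]); y=sg*np.array([-np.sin(yaw),np.cos(yaw),0]); z=np.cross(x,y)
        T=Ro.from_matrix(np.c_[x,y,z]); d=(R.inv()*T)
        if best is None or d.magnitude()<best.magnitude(): best=d
    print('clock',round(s['clock'],2),'pos',np.round(p,4),'F',np.round(s['force'],2),'M',np.round(s['moment'],2),'w',round(s['grip_width'],4),'q',np.round(s['qpos'],2))
    print('R\n',np.round(R.as_matrix(),3))
    print('shift tool mm',np.round(R.inv().apply(np.array(target)-p)*1000,1),'rotvec',np.round(best.as_rotvec(),4))
if __name__=='__main__':
    a=[float(v) for v in sys.argv[1:]]; delta(a[:3],a[3])
E
python3 go.py .5816 .2217 .2 .008
python3 -c "
from h import *
for px,z in (((446,430),.1),((440,385),.0),((440,285),0),((447,222),.05)): print(plane('top',(px[0]/1.5625,px[1]/1.5625),z))"
```

```text
clock 1.1 pos [0.2587 0.5689 0.2423] F [-0.24  0.28 -0.46] M [-0.03 -0.   -0.02] w 0.0853 q [-1.21  0.52 -0.04  1.6   0.02  1.02 -0.11]
R
 [[-0.     0.414  0.91 ]
 [-0.     0.91  -0.414]
 [-1.    -0.    -0.   ]]
shift tool mm [  42.3 -182.4  437.6] rotvec [-0.4349 -0.      0.    ]
[ 0.42749137 -0.00118308  0.1       ]
[0.49150772 0.00271549 0.        ]
[0.66213248 0.00291531 0.        ]
[ 0.76129286 -0.0058356   0.05      ]
```

Emit:
{"method": "jog_arm", "body": {"commands": [[2,-8,20,0,0,0],[3,-16,38,0,0,0],[4,-16,38,0,0,0],[4,-16,38,0,0,0],[4,-16,38,0,0,0],[4,-16,38,0,0,0],[4,-16,38,0,0,0],[4,-16,38,0,0,0],[4,-16,38,0,0,0],[4,-16,38,0,0,0],[4,-16,38,0,0,0],[0,-12,30,0,0,0],[0,0,0,-0.1,0,0],[0,0,0,-0.12,0,0],[0,0,0,-0.12,0,0],[0,0,0,-0.095,0,0],[0,0,0,0,0,0]], "gripper": 0}}

```text
clock: 2.8
position: [0.5884, 0.2128, 0.1984]
tool_rot: [1.073, 1.569, 1.098]
force: [0.4, 0.1, -0.3]
grip_width: 0.0852
```

```bash
python3 go.py .5816 .2217 .097 .008
```

```text
clock 2.8 pos [0.5884 0.2128 0.1984] F [ 0.36  0.08 -0.32] M [0.02 0.03 0.06] w 0.0852 q [-0.38  0.57 -0.09  1.64  0.06  0.93  1.11]
R
 [[ 0.001 -0.025  1.   ]
 [ 0.001  1.     0.025]
 [-1.     0.001  0.001]]
shift tool mm [101.4   8.9  -6.6] rotvec [ 0.0171  0.0007 -0.0013]
```

Emit:
{"method": "jog_arm", "body": {"commands": [[0,9,-6,0.016,0,0],[15,0,0,0,0,0],[25,0,0,0,0,0],[25,0,0,0,0,0],[20,0,0,0,0,0],[12,0,0,0,0,0],[4,0,0,0,0,0],[0,0,0,0,0,0]]}}

```text
clock: 3.6
position: [0.5798, 0.2283, 0.0956]
tool_rot: [0.904, 1.566, 0.89]
force: [-0.4, 0.3, 0.4]
grip_width: 0.0851
```

```bash
python3 go.py .5816 .2217 .097 .008; python3 - <<'E'
from h import *
for c,r in (("top",(130,150,130,110)),("side",(150,60,150,150))):
    f=grab_frame(c)[:,:,::-1]; cv2.imwrite(f"pics/{c}2full.png",f)
    x,y,w,h=r; cv2.imwrite(f"pics/{c}2.png",cv2.resize(f[y:y+h,x:x+w],None,fx=4,fy=4,interpolation=cv2.INTER_CUBIC))
E
```

```text
clock 3.6 pos [0.5798 0.2283 0.0956] F [-0.37  0.3   0.43] M [-0.04 -0.04 -0.01] w 0.0851 q [-0.42  0.7  -0.07  1.72  0.07  0.73  1.03]
R
 [[ 0.003  0.013  1.   ]
 [ 0.004  1.    -0.013]
 [-1.     0.004  0.003]]
shift tool mm [-1.4 -6.5  1.9] rotvec [-0.0213  0.0029 -0.0037]
```

View pics/top2.png

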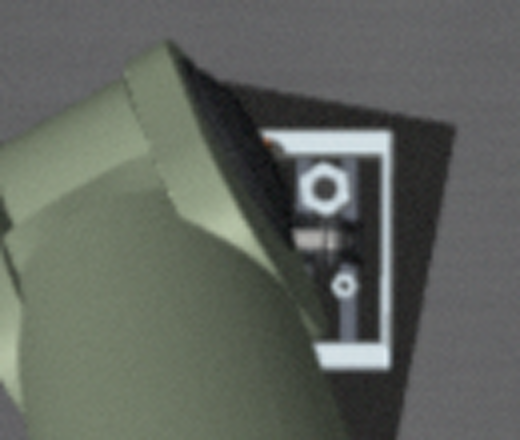

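View pics/side2.png

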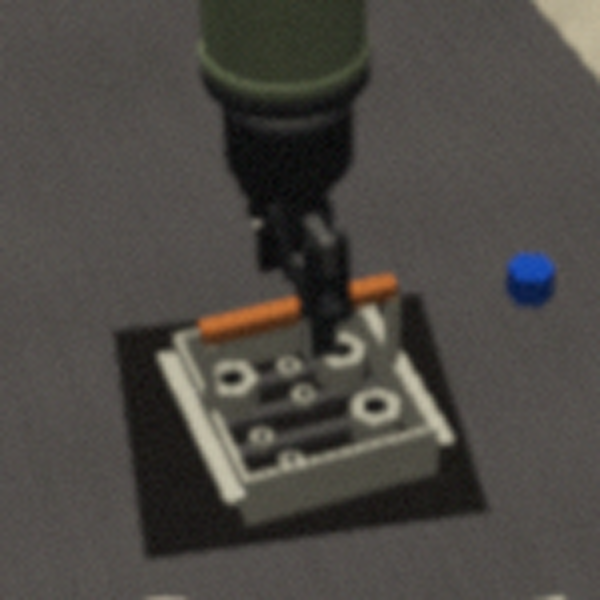

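Emit:
{"method": "jog_arm", "body": {"commands": [[0,-6,2,-0.02,0.003,-0.004],[0,0,0,0,0,0],[0,0,0,0,0,0]]}}

```text
clock: 4.0
position: [0.5834, 0.2218, 0.0985]
tool_rot: [0.223, 1.567, 0.231]
force: [0.5, 0.8, -1.0]
grip_width: 0.0851
```

```bash
python3 go.py .5816 .2217 .097 .008
```

```text
clock 4.0 pos [0.5834 0.2218 0.0985] F [ 0.54  0.8  -1.02] M [ 0.01  0.   -0.01] w 0.0851 q [-0.41  0.69 -0.08  1.71  0.08  0.74  1.06]
R
 [[ 0.004 -0.008  1.   ]
 [ 0.001  1.     0.008]
 [-1.     0.001  0.004]]
shift tool mm [ 1.5 -0.1 -1.8] rotvec [-0.0001  0.0037 -0.0008]
```

Emit:
{"method": "jog_arm", "body": {"commands": [[1.5,0,-1.5,0,0.0035,0],[0,0,0,0,0,0],[0,0,0,0,0,0],[0,0,0,0,0,0],[0,0,0,0,0,0],[0,0,0,0,0,0],[0,0,0,0,0,0],[0,0,0,0,0,0]], "gripper": 255, "newtons": 70}}

```text
clock: 4.8
position: [0.582, 0.2216, 0.0976]
tool_rot: [1.144, 1.57, 1.151]
force: [-0.6, 0.1, 1.8]
grip_width: 0.0125
```

```bash
python3 go.py .4924 -.2138 .24 .1
```

```text
clock 4.8 pos [0.582  0.2216 0.0976] F [-0.56  0.14  1.8 ] M [-0.09  0.07 -0.07] w 0.0125 q [-0.41  0.69 -0.08  1.71  0.07  0.74  1.06]
R
 [[ 0.    -0.007  1.   ]
 [ 0.001  1.     0.007]
 [-1.     0.001  0.   ]]
shift tool mm [-142.9 -434.6  -92.6] rotvec [-0.0931  0.0005 -0.001 ]
```

Emit:
{"method": "jog_arm", "body": {"commands": [[-2,0,0,0,0,0],[-4,0,0,0,0,0],[-7,0,0,0,0,0],[-9,0,0,0,0,0],[-11,0,0,0,0,0],[-12,0,0,0,0,0],[-12,0,0,0,0,0],[-12,0,0,0,0,0],[-12,0,0,0,0,0],[-12,0,0,0,0,0],[-12,0,0,0,0,0],[-12,0,0,0,0,0],[-10,0,0,0,0,0],[-7,0,0,0,0,0],[-4,0,0,0,0,0],[-2,0,0,0,0,0],[0,0,0,0,0,0]]}}

```text
clock: 6.5
position: [0.581, 0.2211, 0.2497]
tool_rot: [3.024, 1.569, 3.032]
force: [0.1, 0.3, -6.8]
grip_width: 0.0126
```

```bash
python3 go.py .4924 -.2138 .24 .1
```

```text
clock 6.5 pos [0.581  0.2211 0.2497] F [ 0.11  0.34 -6.83] M [-0.05  0.08  0.02] w 0.0126 q [-0.4   0.51 -0.08  1.6   0.05  1.04  1.08]
R
 [[-0.002 -0.007  1.   ]
 [ 0.     1.     0.007]
 [-1.     0.    -0.002]]
shift tool mm [   9.8 -434.3  -91.8] rotvec [-0.0926 -0.0016 -0.0003]
```

Emit:
{"method": "jog_arm", "body": {"commands": [[0,-3,-0.6,0,0,0],[0,-6,-1.3,0,0,0],[0,-9,-2,0,0,0],[0,-12,-2.5,0,0,0],[0,-15,-3.2,0,0,0],[0,-18,-3.8,0,0,0],[0,-20,-4.2,0,0,0],[0,-20,-4.2,0,0,0],[0,-20,-4.2,0,0,0],[0,-20,-4.2,0,0,0],[0,-20,-4.2,0,0,0],[0,-20,-4.2,0,0,0],[0,-20,-4.2,0,0,0],[0,-20,-4.2,0,0,0],[0,-20,-4.2,0,0,0],[0,-20,-4.2,0,0,0],[0,-18,-3.8,0,0,0],[0,-15,-3.2,0,0,0],[0,-12,-2.5,0,0,0],[0,-9,-2,0,0,0]]}}

```text
clock: 8.5
position: [0.5019, -0.1319, 0.2513]
tool_rot: [-1.757, 1.566, -1.763]
force: [-0.1, -0.1, -7.2]
grip_width: 0.0126
```

```bash
python3 go.py .4924 -.2138 .24 .1
```

```text
clock 8.5 pos [ 0.5019 -0.1319  0.2513] F [-0.06 -0.08 -7.25] M [-0.03 -0.01 -0.03] w 0.0126 q [0.14 0.34 0.   1.87 0.   0.93 1.7 ]
R
 [[-0.001  0.007  1.   ]
 [-0.005  1.    -0.007]
 [-1.    -0.005 -0.001]]
shift tool mm [ 11.7 -81.9  -8.9] rotvec [-0.1067 -0.0011  0.0046]
```

Emit:
{"method": "jog_arm", "body": {"commands": [[0,-9,-1,-0.01,0,0],[0,-11,-1.2,-0.015,0,0],[0,-12,-1.2,-0.02,0,0],[0,-12,-1,-0.02,0,0.001],[0,-10,-1,-0.02,0,0.001],[0,-8,-1,-0.01,0,0],[0,-5,0,-0.01,0,0],[0,-3,0,0,0,0],[0,-1,0,0,0,0],[0,0,0,0,0,0],[0,0,0,0,0,0]]}}

```text
clock: 9.6
position: [0.4959, -0.2081, 0.2519]
tool_rot: [-1.841, 1.569, -1.739]
force: [-0.6, -0.5, -6.8]
grip_width: 0.0129
```

```bash
python3 go.py .4924 -.2138 .24 .1;python3 - <<'E'
from ov import *
for c in("top","side"):
    f=grab_frame(c)[:,:,::-1]; cv2.imwrite(f"pics/{c}3.png",f)
s=observe(); p=s['position']
b=(.4924,-.2138,.1,0); h=.010
it=[b+((-.087,.087,-.113,.113,0,.052),(0,0,255))]
sv=(p[0],p[1],.1,p[2]-.0936)
it+=[sv+((-.065,.065,-.074,.074,0,.04),(0,200,0)),sv+((-.077,.077,-.074,.074,.022,.027),(255,200,0))]
ov('pics/top3.png','top',(300,170,140,120),5.5,'pics/ovt3.png',it)
ov('pics/side3.png','side',(185,175,155,209),2.8,'pics/ovs3.png',it)
E
```

```text
clock 9.6 pos [ 0.4959 -0.2081  0.2519] F [-0.64 -0.45 -6.83] M [-0.08  0.01 -0.06] w 0.0129 q [ 0.28  0.37  0.01  1.82 -0.    0.95  1.96]
R
 [[-0.    -0.102  0.995]
 [-0.002  0.995  0.102]
 [-1.    -0.002 -0.001]]
shift tool mm [11.9 -5.3 -4.1] rotvec [ 0.0018 -0.0005  0.0018]
```

View pics/ovt3.png

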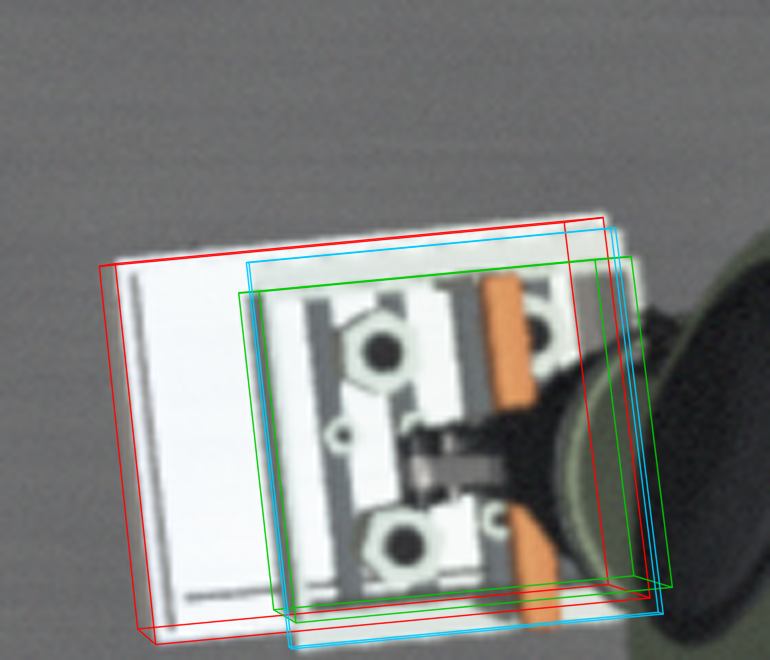

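View pics/ovs3.png

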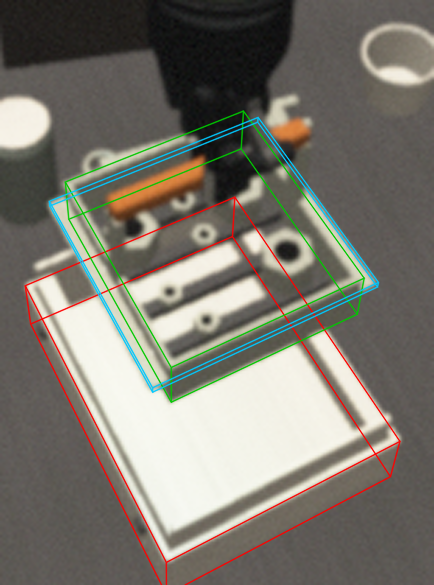

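Emit:
{"method": "jog_arm", "body": {"commands": [[4,-2,-1,0,0,0],[8,-2,-1,0,0,0],[11,-1,0,0,0,0],[12,0,0,0,0,0],[12,0,0,0,0,0],[10,0,0,0,0,0],[7,0,0,0,0,0],[4,0,0,0,0,0],[1,0,0,0,0,0],[0,0,0,0,0,0]]}}

```text
clock: 10.7
position: [0.4938, -0.2131, 0.1754]
tool_rot: [-2.807, 1.568, -2.704]
force: [0.7, -0.0, -7.3]
grip_width: 0.0127
```

```bash
python3 go.py .494 -.2138 .15 .1;python3 - <<'E'
from ov import *
for c in("top","side"):
    f=grab_frame(c)[:,:,::-1]; cv2.imwrite(f"pics/{c}4.png",f)
s=observe(); p=s['position']
b=(.494,-.2138,.1,0); h=.010
it=[b+((-.087,.087,-.113,.113,0,.052),(0,0,255))]
sv=(p[0],p[1],.1,p[2]-.0936)
it+=[sv+((-.065,.065,-.074,.074,0,.04),(0,200,0)),sv+((-.077,.077,-.074,.074,.022,.027),(255,200,0))]
ov('pics/side4.png','side',(185,205,155,179),3.3,'pics/ovs4.png',it)
E
```

```text
clock 10.7 pos [ 0.4938 -0.2131  0.1754] F [ 0.7  -0.04 -7.33] M [ 0.   -0.02  0.  ] w 0.0127 q [0.29 0.47 0.   1.89 0.   0.78 1.97]
R
 [[-0.002 -0.102  0.995]
 [-0.001  0.995  0.102]
 [-1.    -0.001 -0.002]]
shift tool mm [25.4 -0.7  0.2] rotvec [ 0.0026 -0.0024  0.0008]
```

View pics/ovs4.png

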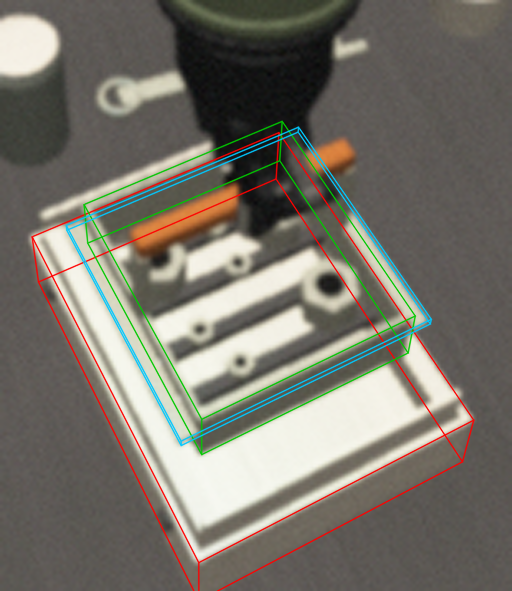

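Emit:
{"method": "jog_arm", "body": {"commands": [[2,0,-1,0,0,0],[3,0,0,0,0,0],[2,0,0,0,0,0],[1,0,0,0,0,0],[0,0,0,0,0,0]]}}

```text
clock: 11.3
position: [0.4933, -0.2134, 0.1679]
tool_rot: [-1.799, 1.569, -1.697]
force: [0.6, 0.0, -7.0]
grip_width: 0.0131
```

Emit:
{"method": "jog_arm", "body": {"commands": [[2,0,0,0,0,0],[2,0,0,0,0,0],[2,0,0,0,0,0],[0,0,0,0,0,0]]}}

```text
clock: 11.7
position: [0.4934, -0.2134, 0.1614]
tool_rot: [-1.728, 1.569, -1.625]
force: [-0.1, 0.7, -7.4]
grip_width: 0.0126
```

Emit:
{"method": "jog_arm", "body": {"commands": [[2,0,0,0,0,0],[2,0,0,0,0,0],[2,0,0,0,0,0],[0,0,0,0,0,0]]}}

```text
clock: 12.1
position: [0.4934, -0.2135, 0.1549]
tool_rot: [-1.741, 1.569, -1.638]
force: [-0.5, -0.8, -7.0]
grip_width: 0.0126
```

```bash
python3 go.py .4925 -.2138 .15 .1
```

```text
clock 12.1 pos [ 0.4934 -0.2135  0.1549] F [-0.46 -0.81 -7.  ] M [-0.01 -0.02  0.01] w 0.0126 q [0.3  0.5  0.   1.91 0.   0.73 1.97]
R
 [[-0.    -0.102  0.995]
 [-0.002  0.995  0.102]
 [-1.    -0.002 -0.   ]]
shift tool mm [ 4.9 -0.2 -0.9] rotvec [ 0.0026 -0.0003  0.0018]
```

Emit:
{"method": "jog_arm", "body": {"commands": [[2,0,0,0,0,0],[2,0,0,0,0,0],[2,0,0,0,0,0],[0,0,0,0,0,0]]}}

```text
clock: 12.5
position: [0.4934, -0.2135, 0.1483]
tool_rot: [-1.715, 1.569, -1.612]
force: [0.3, -0.4, -7.4]
grip_width: 0.0127
```

Emit:
{"method": "jog_arm", "body": {"commands": [[1,0,0,0,0,0],[1,0,0,0,0,0],[0,0,0,0,0,0]]}}

```text
clock: 12.8
position: [0.4934, -0.2135, 0.1462]
tool_rot: [-1.712, 1.569, -1.61]
force: [0.2, 0.6, -7.7]
grip_width: 0.0126
```

Emit:
{"method": "jog_arm", "body": {"commands": [[1,0,0,0,0,0],[1,0,0,0,0,0],[0,0,0,0,0,0]]}}

```text
clock: 13.1
position: [0.4935, -0.2135, 0.1441]
tool_rot: [-1.608, 1.569, -1.505]
force: [0.5, -0.0, -7.0]
grip_width: 0.0127
```

```bash
python3 go.py .4925 -.2138 .15 .1
```

```text
clock 13.1 pos [ 0.4935 -0.2135  0.1441] F [ 0.54 -0.05 -6.98] M [ 0.   -0.01 -0.01] w 0.0127 q [0.3  0.52 0.   1.92 0.   0.71 1.97]
R
 [[ 0.    -0.102  0.995]
 [-0.002  0.995  0.102]
 [-1.    -0.002 -0.   ]]
shift tool mm [-5.9 -0.2 -1. ] rotvec [ 0.0026 -0.0001  0.0018]
```

Emit:
{"method": "jog_arm", "body": {"commands": [[1,0,0,0,0,0],[1,0,0,0,0,0],[0,0,0,0,0,0]]}}

```text
clock: 13.4
position: [0.4935, -0.2135, 0.1419]
tool_rot: [-1.616, 1.569, -1.514]
force: [-0.1, 0.0, -7.5]
grip_width: 0.0126
```

Emit:
{"method": "jog_arm", "body": {"commands": [[1,0,0,0,0,0],[0,0,0,0,0,0]]}}

```text
clock: 13.6
position: [0.4935, -0.2135, 0.1408]
tool_rot: [-1.585, 1.569, -1.482]
force: [0.4, -0.5, -6.8]
grip_width: 0.0123
```

Emit:
{"method": "jog_arm", "body": {"commands": [[1,0,0,0,0,0],[0,0,0,0,0,0]]}}

```text
clock: 13.8
position: [0.4935, -0.2135, 0.1397]
tool_rot: [-1.574, 1.569, -1.471]
force: [-0.4, 0.2, -7.3]
grip_width: 0.0126
```

Emit:
{"method": "jog_arm", "body": {"commands": [[1,0,0,0,0,0],[0,0,0,0,0,0]]}}

```text
clock: 14.0
position: [0.4935, -0.2135, 0.1387]
tool_rot: [-1.591, 1.569, -1.488]
force: [-0.0, -0.7, -6.9]
grip_width: 0.0127
```

Emit:
{"method": "jog_arm", "body": {"commands": [[1,0,0,0,0,0],[0,0,0,0,0,0]]}}

```text
clock: 14.2
position: [0.4935, -0.2135, 0.1376]
tool_rot: [-1.599, 1.569, -1.496]
force: [-0.4, -0.5, -7.5]
grip_width: 0.0123
```

Emit:
{"method": "jog_arm", "body": {"commands": [[1,0,0,0,0,0],[0,0,0,0,0,0]]}}

```text
clock: 14.4
position: [0.4936, -0.2136, 0.1365]
tool_rot: [-1.527, 1.569, -1.424]
force: [-0.0, -0.2, -6.8]
grip_width: 0.0128
```

Emit:
{"method": "jog_arm", "body": {"commands": [[1,0,0,0,0,0],[0,0,0,0,0,0]]}}

```text
clock: 14.6
position: [0.4936, -0.2137, 0.1357]
tool_rot: [-1.41, 1.569, -1.307]
force: [-0.6, 0.4, -3.4]
grip_width: 0.0127
```

```bash
python3 - <<'E'
from ov import *
for c in("side",):
    f=grab_frame(c)[:,:,::-1]; cv2.imwrite(f"pics/{c}5.png",f)
s=observe(); p=s['position']; print(p)
it=[]
ov('pics/side5.png','side',(185,205,155,179),3.3,'pics/ovs5.png',it)
E
```

```text
[ 0.49362947 -0.21374207  0.13574683]
```

View pics/ovs5.png

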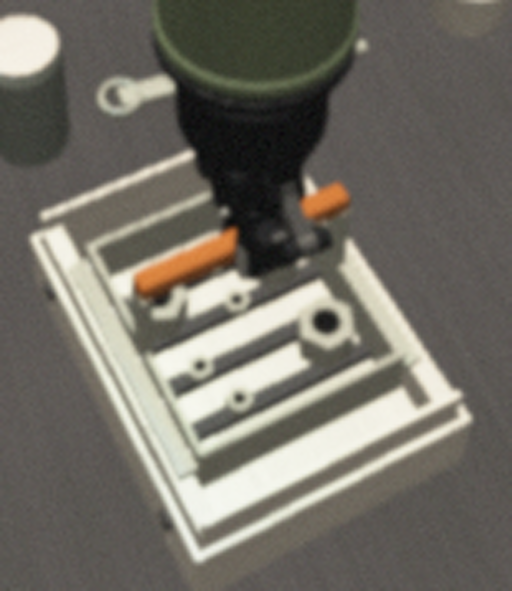

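Emit:
{"method": "jog_arm", "body": {"commands": [[0.7,0,0,0,0,0],[0,0,0,0,0,0]]}}

```text
clock: 14.85
position: [0.4936, -0.2137, 0.1353]
tool_rot: [-1.353, 1.569, -1.251]
force: [-2.6, 1.0, -0.1]
grip_width: 0.0129
```

Emit:
{"method": "jog_arm", "body": {"commands": [[0,15,0,0,0,0]]}}

```text
clock: 14.95
position: [0.4924, -0.2008, 0.1356]
tool_rot: [-1.172, 1.566, -1.072]
force: [0.6, -3.0, -1.9]
grip_width: 0.0126
```

Emit:
{"method": "jog_arm", "body": {"commands": [[0,0,0,0,0,0]]}}

```text
clock: 15.05
position: [0.4925, -0.1991, 0.1356]
tool_rot: [-1.046, 1.567, -0.944]
force: [-0.8, 3.1, -3.3]
grip_width: 0.0125
```

```bash
python3 go.py .4936 -.2137 .135 .1
```

```text
clock 15.05 pos [ 0.4925 -0.1991  0.1356] F [-0.83  3.08 -3.27] M [0.73 0.19 0.06] w 0.0125 q [0.27 0.52 0.   1.94 0.   0.68 1.94]
R
 [[ 0.002 -0.101  0.995]
 [-0.003  0.995  0.101]
 [-1.    -0.003  0.002]]
shift tool mm [  0.6 -14.6  -0.4] rotvec [0.0015 0.0018 0.0031]
```

Emit:
{"method": "jog_arm", "body": {"commands": [[0.5,-33,0,0,0,0]]}}

```text
clock: 15.15
position: [0.4967, -0.2282, 0.1354]
tool_rot: [-0.317, 1.569, -0.21]
force: [0.5, 3.6, -0.5]
grip_width: 0.0127
```

Emit:
{"method": "jog_arm", "body": {"commands": [[0.3,0,0,0,0,0]]}}

```text
clock: 15.25
position: [0.4969, -0.2325, 0.1355]
tool_rot: [-0.846, 1.566, -0.742]
force: [-0.2, -3.8, -1.1]
grip_width: 0.0123
```

```bash
python3 go.py .4936 -.2137 .135 .1
```

```text
clock 15.25 pos [ 0.4969 -0.2325  0.1355] F [-0.16 -3.84 -1.06] M [-0.6   0.1  -0.03] w 0.0123 q [0.33 0.54 0.   1.9  0.   0.7  2.  ]
R
 [[ 0.003 -0.104  0.995]
 [-0.003  0.995  0.104]
 [-1.    -0.004  0.003]]
shift tool mm [ 0.4 19.1 -1.3] rotvec [0.0041 0.0031 0.0035]
```

Emit:
{"method": "jog_arm", "body": {"commands": [[0.3,35,-1,-0.002,0,0],[0.3,0,0,0,0,0],[0.3,-34,0,0,0,0],[0.3,0,0,0,0,0]]}}

```text
clock: 15.65
position: [0.4975, -0.2337, 0.1354]
tool_rot: [-0.696, 1.562, -0.591]
force: [0.2, -3.6, 0.1]
grip_width: 0.0124
```

```bash
python3 go.py .4936 -.2137 .135 .1; python3 - <<'E'
from ov import *
for c in("side",):
    f=grab_frame(c)[:,:,::-1]; cv2.imwrite(f"pics/{c}6.png",f)
ov('pics/side6.png','side',(185,205,155,179),3.3,'pics/ovs6.png',[])
E
```

```text
clock 15.65 pos [ 0.4975 -0.2337  0.1354] F [ 0.2  -3.6   0.15] M [-0.68  0.15  0.04] w 0.0124 q [0.33 0.54 0.   1.9  0.   0.69 2.  ]
R
 [[ 0.007 -0.105  0.994]
 [-0.005  0.994  0.105]
 [-1.    -0.005  0.006]]
shift tool mm [ 0.2 20.3 -1.8] rotvec [0.0056 0.0065 0.0054]
```

View pics/ovs6.png

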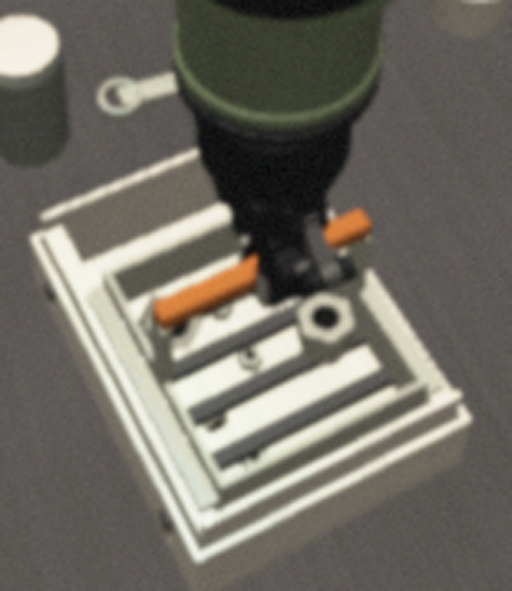

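Emit:
{"method": "jog_arm", "body": {"commands": [[0.2,37,-1,0.003,0.003,0.003],[0.2,0,0,0,0,0],[0.2,-34,0,0,0,0],[0.2,0,-1,0.002,0.003,0.002],[0.2,34,0,0,0,0],[0.2,0,0,0,0,0]]}}

```text
clock: 16.3
position: [0.4936, -0.1965, 0.1352]
tool_rot: [-0.258, 1.566, -0.158]
force: [-0.2, 5.0, -1.2]
grip_width: 0.0127
```

```bash
python3 go.py .4936 -.2137 .135 .1; python3 - <<'E'
from ov import *
for c in("side","top"):
    f=grab_frame(c)[:,:,::-1]; cv2.imwrite(f"pics/{c}7.png",f)
ov('pics/side7.png','side',(185,205,155,179),3.3,'pics/ovs7.png',[])
ov('pics/top7.png','top',(300,170,140,120),5.5,'pics/ovt7.png',[])
E
```

```text
clock 16.3 pos [ 0.4936 -0.1965  0.1352] F [-0.25  5.01 -1.24] M [ 1.04  0.22 -0.01] w 0.0127 q [ 0.27  0.52 -0.    1.95  0.    0.67  1.94]
R
 [[ 0.005 -0.1    0.995]
 [-0.001  0.995  0.1  ]
 [-1.    -0.001  0.005]]
shift tool mm [  0.2 -17.1  -1.7] rotvec [0.0001 0.0048 0.0013]
```

View pics/ovs7.png

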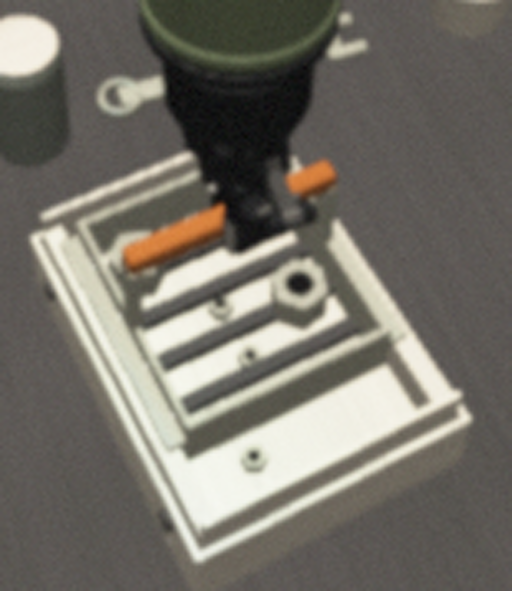

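View pics/ovt7.png

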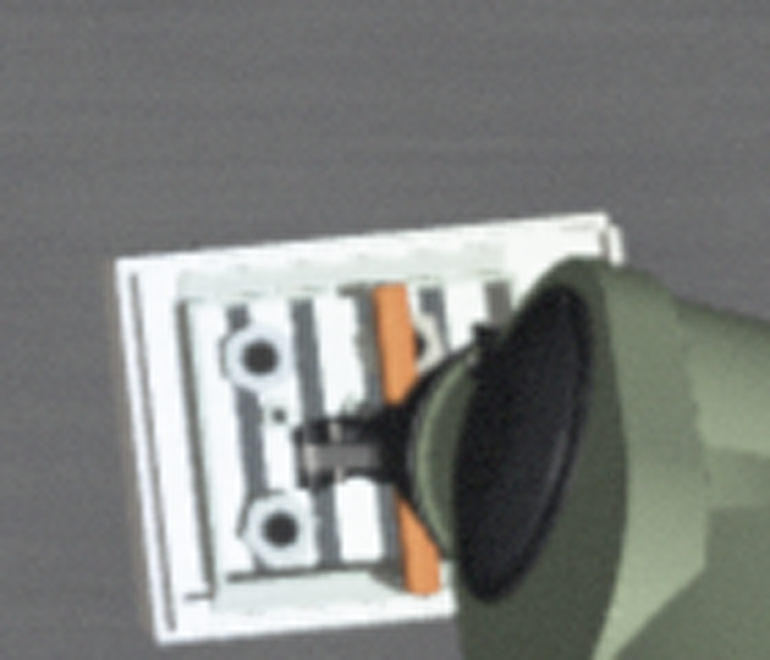

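Emit:
{"method": "jog_arm", "body": {"commands": [[0.2,-34,-1,0,0.003,0],[0.2,0,0,0,0,0],[0.2,34,0,0,0,0],[0.2,0,-1,0,0.002,0],[0.2,-34,0,0,0,0],[0.2,0,0,0,0,0],[0.2,34,0,0,0,0],[0.2,0,-1,0,0.002,0]]}}

```text
clock: 17.2
position: [0.4929, -0.2045, 0.1351]
tool_rot: [-1.148, 1.564, -1.053]
force: [0.2, 4.3, 0.8]
grip_width: 0.0125
```

```bash
python3 go.py .4936 -.2137 .135 .1
```

```text
clock 17.2 pos [ 0.4929 -0.2045  0.1351] F [0.24 4.34 0.81] M [1.16 0.1  0.01] w 0.0125 q [0.28 0.52 0.   1.94 0.   0.67 1.94]
R
 [[ 0.004 -0.094  0.996]
 [-0.006  0.996  0.095]
 [-1.    -0.007  0.003]]
shift tool mm [ 0.1 -9.2 -0.2] rotvec [-0.0054  0.0029  0.0066]
```

Emit:
{"method": "jog_arm", "body": {"commands": [[-0.3,-4,0,-0.002,0.001,0.003],[-0.5,-4,0,-0.002,0.001,0.003],[-1,0,0,0,0,0],[-3,0,0,0,0,0],[-5,0,0,0,0,0],[-8,0,0,0,0,0],[-10,0,0,0,0,0],[-12,0,0,0,0,0],[-12,0,0,0,0,0],[-12,0,0,0,0,0],[-12,0,0,0,0,0],[-12,0,0,0,0,0],[-10,0,0,0,0,0],[-7,0,0,0,0,0],[-4,0,0,0,0,0],[-2,0,0,0,0,0],[0,0,0,0,0,0]]}}

```text
clock: 18.9
position: [0.4929, -0.2144, 0.2563]
tool_rot: [-0.998, 1.57, -0.901]
force: [-0.4, -0.3, -7.1]
grip_width: 0.0128
```

```bash
python3 go.py .5775 .2342 .25 .008; python3 - <<'E'
from ov import *
for c in("side","top"):
    f=grab_frame(c)[:,:,::-1]; cv2.imwrite(f"pics/{c}8.png",f)
ov('pics/side8.png','side',(185,175,155,209),2.8,'pics/ovs8.png',[])
ov('pics/top8.png','top',(300,170,140,120),5.5,'pics/ovt8.png',[])
E
```

```text
clock 18.9 pos [ 0.4929 -0.2144  0.2563] F [-0.45 -0.3  -7.09] M [ 0.02 -0.01 -0.01] w 0.0128 q [ 0.29  0.37  0.01  1.82 -0.    0.96  1.97]
R
 [[ 0.001 -0.098  0.995]
 [-0.001  0.995  0.098]
 [-1.    -0.001  0.   ]]
shift tool mm [  6.  438.2 128. ] rotvec [0.0899 0.0005 0.0007]
```

View pics/ovs8.png

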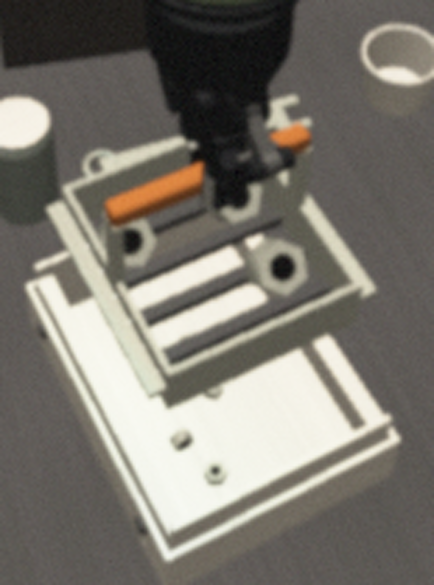

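View pics/ovt8.png

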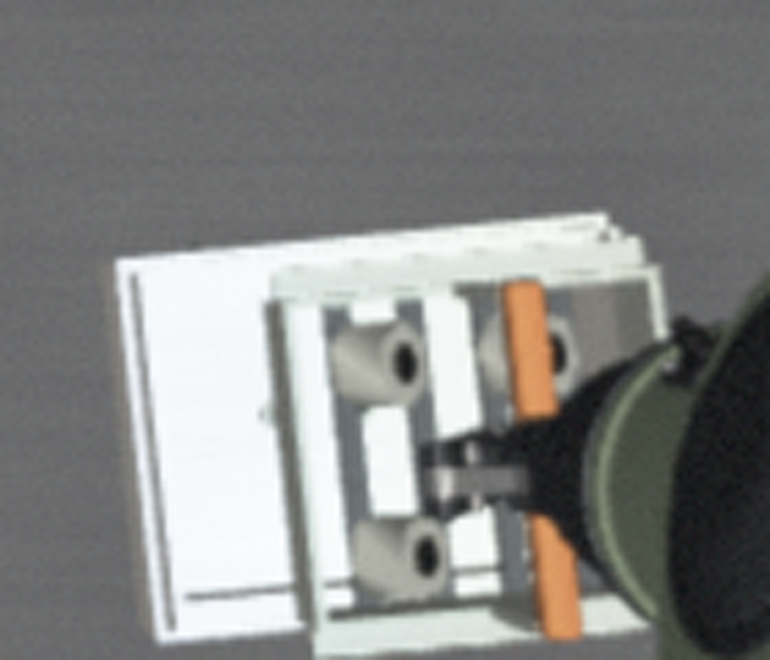

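```bash
python3 - <<'E'
from h import *
b=(.4936,-.2137,.1)
def inb(p):
    d=p[:2]-np.array(b[:2]); c,s=np.cos(.1),np.sin(.1); return np.round([(c*d[0]+s*d[1])*1e3,(-s*d[0]+c*d[1])*1e3],0)
for px in((180,440),(215,472),(213,392)): print('side8',inb(plane('side',(px[0]/2.8+185,px[1]/2.8+175),.01)))
print('top8',inb(plane('top',(265/5.5+300,412/5.5+170),.01)))
for px in((221,310),(249,358),(254,459)): print('side7',inb(plane('side',(px[0]/3.3+185,px[1]/3.3+205),.01)))
print('top7',inb(plane('top',(278/5.5+300,415/5.5+170),.01)))
for c in('side','top'):
  for n in('small0','large0'):
    print(c,n,[(round(d['p'],2),np.round(d['rect']).tolist()) for d in nets.find_in(c,n)])
E
```

```text
side8 [-33. -28.]
side8 [-22. -60.]
side8 [ 5. -6.]
top8 [ 8. 42.]
side7 [ 6. 34.]
side7 [ 5. -3.]
side7 [-23. -61.]
top7 [ 6. 36.]
side small0 [(0.66, [181.0, 137.0, 235.0, 200.0]), (0.38, [248.0, 327.0, 255.0, 336.0])]
side large0 [(0.67, [264.0, 242.0, 278.0, 255.0]), (0.62, [272.0, 262.0, 294.0, 279.0]), (0.59, [214.0, 111.0, 227.0, 123.0]), (0.46, [221.0, 250.0, 240.0, 272.0])]
top small0 []
top large0 [(0.74, [349.0, 212.0, 423.0, 289.0]), (0.67, [167.0, 128.0, 182.0, 143.0]), (0.62, [117.0, 185.0, 131.0, 199.0]), (0.52, [365.0, 266.0, 380.0, 282.0])]
```

Emit:
{"method": "jog_arm", "body": {"commands": [[0,3,0.9,0,0,0],[0,6,1.8,0,0,0],[0,9,2.6,0,0,0],[0,12,3.5,0,0,0],[0,15,4.4,0,0,0],[0,18,5.3,0,0,0],[0,20,5.8,0,0,0],[0,20,5.8,0,0,0],[0,20,5.8,0,0,0],[0,20,5.8,0,0,0],[0,20,5.8,0,0,0],[0,20,5.8,0,0,0],[0,20,5.8,0,0,0],[0,20,5.8,0,0,0],[0,20,5.8,0,0,0],[0,20,5.8,0,0,0],[0,18,5.3,0,0,0],[0,15,4.4,0,0,0],[0,12,3.5,0,0,0],[0,9,2.6,0,0,0]]}}

```text
clock: 21.2
position: [0.5518, 0.1434, 0.2564]
tool_rot: [1.477, 1.568, 1.585]
force: [1.0, 1.2, -7.5]
grip_width: 0.0123
```

```bash
python3 go.py .5775 .2342 .25 .1
```

```text
clock 21.2 pos [0.5518 0.1434 0.2564] F [ 0.96  1.19 -7.51] M [-0.09  0.02 -0.08] w 0.0123 q [-0.28  0.42 -0.11  1.73  0.05  0.99  1.28]
R
 [[-0.    -0.109  0.994]
 [ 0.003  0.994  0.109]
 [-1.     0.003  0.   ]]
shift tool mm [ 6.7 87.4 35.4] rotvec [ 0.0089  0.0003 -0.0033]
```

Emit:
{"method": "jog_arm", "body": {"commands": [[0,8,3,0,0,0],[0,10,4,0,0,0],[0,12,5,0,0,0],[0,12,5,0,0,0],[0,12,5,0,0,0],[2,10,4,0,0,0],[4,8,3,0,0,0],[7,5,2,0,0,0],[10,2,1,0,0,0],[12,0,0,0,0,0],[12,0,0,0,0,0],[12,0,0,0,0,0],[12,0,0,0,0,0],[10,0,0,0,0,0],[7,0,0,0,0,0],[4,0,0,0,0,0],[1,0,0,0,0,0],[0,0,0,0,0,0]]}}

```text
clock: 23.0
position: [0.5764, 0.2313, 0.1534]
tool_rot: [2.596, 1.568, 2.703]
force: [-0.5, 0.8, -7.6]
grip_width: 0.013
```

```bash
python3 go.py .5775 .2342 .0976 .1
```

```text
clock 23.0 pos [0.5764 0.2313 0.1534] F [-0.5   0.84 -7.59] M [-0.04  0.    0.04] w 0.013 q [-0.4   0.62 -0.11  1.68  0.08  0.85  1.13]
R
 [[-0.003 -0.107  0.994]
 [ 0.001  0.994  0.107]
 [-1.     0.001 -0.002]]
shift tool mm [55.8  2.7  1.6] rotvec [ 0.0069 -0.0024 -0.0015]
```

Emit:
{"method": "jog_arm", "body": {"commands": [[3,0,0,0,-0.002,0],[6,0,0,0,0,0],[8,0,0,0,0,0],[8,0,0,0,0,0],[8,0,0,0,0,0],[6,0,0,0,0,0],[4,0,0,0,0,0],[2,0,0,0,0,0],[1,0,0,0,0,0],[0,0,0,0,0,0]]}}

```text
clock: 24.0
position: [0.5768, 0.2317, 0.1039]
tool_rot: [1.119, 1.569, 1.226]
force: [-0.2, 0.1, -6.6]
grip_width: 0.0124
```

Emit:
{"method": "jog_arm", "body": {"commands": [[2,0,0,0,0,0],[1,0,0,0,0,0],[0,0,0,0,0,0]]}}

```text
clock: 24.3
position: [0.5771, 0.2319, 0.1013]
tool_rot: [0.872, 1.568, 0.979]
force: [-0.2, 0.1, -8.1]
grip_width: 0.0127
```

Emit:
{"method": "jog_arm", "body": {"commands": [[1,0,0,0,0,0],[1,0,0,0,0,0],[0,0,0,0,0,0]]}}

```text
clock: 24.6
position: [0.5773, 0.232, 0.0995]
tool_rot: [0.802, 1.567, 0.909]
force: [0.2, -0.6, -7.7]
grip_width: 0.0129
```

Emit:
{"method": "jog_arm", "body": {"commands": [[1,0,0,0,0,0],[0,0,0,0,0,0]]}}

```text
clock: 24.8
position: [0.5774, 0.2323, 0.0986]
tool_rot: [0.798, 1.567, 0.905]
force: [-0.6, 0.3, -5.2]
grip_width: 0.0128
```

Emit:
{"method": "jog_arm", "body": {"commands": [[0.5,0,0,0,0,0],[0,0,0,0,0,0]]}}

```text
clock: 25.0
position: [0.5775, 0.2324, 0.0981]
tool_rot: [0.786, 1.566, 0.893]
force: [0.3, -0.7, -6.4]
grip_width: 0.0125
```

Emit:
{"method": "jog_arm", "body": {"commands": [[0.8,0,0,0,0,0],[0,0,0,0,0,0]]}}

```text
clock: 25.2
position: [0.5777, 0.2327, 0.0976]
tool_rot: [0.756, 1.566, 0.864]
force: [-0.9, -0.7, -4.7]
grip_width: 0.0132
```

```bash
python3 go.py .5775 .2342 .0976 .1
```

```text
clock 25.2 pos [0.5777 0.2327 0.0976] F [-0.93 -0.69 -4.67] M [-0.07  0.19 -0.01] w 0.0132 q [-0.41  0.69 -0.11  1.72  0.1   0.73  1.12]
R
 [[ 0.003 -0.107  0.994]
 [ 0.004  0.994  0.107]
 [-1.     0.003  0.004]]
shift tool mm [ 0.   1.5 -0. ] rotvec [ 0.0073  0.0037 -0.0035]
```

Emit:
{"method": "jog_arm", "body": {"commands": [[0.6,0,0,0,0.004,-0.0035],[0.4,0,0,0,0,0],[0,0,0,0,0,0]]}}

```text
clock: 25.5
position: [0.5777, 0.2327, 0.0977]
tool_rot: [-2.436, 1.57, -2.329]
force: [0.3, 0.8, -5.4]
grip_width: 0.0127
```

```bash
python3 go.py .5775 .2342 .0976 .1
```

```text
clock 25.5 pos [0.5777 0.2327 0.0977] F [ 0.32  0.75 -5.43] M [ 0.15  0.09 -0.03] w 0.0127 q [-0.41  0.69 -0.1   1.71  0.1   0.74  1.12]
R
 [[-0.    -0.107  0.994]
 [-0.     0.994  0.107]
 [-1.    -0.    -0.   ]]
shift tool mm [ 0.1  1.5 -0.1] rotvec [ 0.0071 -0.0005  0.0004]
```

Nearly seated; press slightly more, then open and let the fingers fully part before rising.

Emit:
{"method": "jog_arm", "body": {"commands": [[0.8,0,0,0,0,0],[0.5,0,0,0,0,0]]}}

```text
clock: 25.7
position: [0.5777, 0.2327, 0.0976]
tool_rot: [-2.118, 1.57, -2.011]
force: [-5.0, -0.6, 7.1]
grip_width: 0.0123
```

Emit:
{"method": "jog_arm", "body": {"commands": [[0,0,0,0,0,0],[0,0,0,0,0,0],[0,0,0,0,0,0],[0,0,0,0,0,0],[0,0,0,0,0,0],[0,0,0,0,0,0],[0,0,0,0,0,0],[0,0,0,0,0,0]], "gripper": 0}}

```text
clock: 26.5
position: [0.5788, 0.2327, 0.098]
tool_rot: [-0.248, 1.569, -0.141]
force: [0.7, 0.8, 0.1]
grip_width: 0.0851
```

Emit:
{"method": "jog_arm", "body": {"commands": [[-5,0,0,0,0,0],[-15,0,0,0,0,0],[-25,0,0,0,0,0],[-30,0,0,0,0,0],[-30,0,0,0,0,0],[-30,0,0,0,0,0],[-20,0,0,0,0,0],[0,0,-30,0,0,0],[0,0,-40,0,0,0],[0,0,-40,0,0,0],[0,0,-40,0,0,0],[0,0,0,0,0,0],[0,0,0,0,0,0]]}}

```text
clock: 27.8
position: [0.4241, 0.2159, 0.2724]
tool_rot: [0.292, 1.558, 0.398]
force: [-0.3, 0.3, 1.0]
grip_width: 0.0854
```

```bash
python3 go.py .5775 .2342 .0976 .1; python3 - <<'E'
from ov import *
for c in("side","top"):
    f=grab_frame(c)[:,:,::-1]; cv2.imwrite(f"pics/{c}9.png",f)
    r=nets.silhouettes(c,'sieve')
    if r: np.save(f'sv9_{c}.npy',r[0]['mask']); print(c,[(round(d['p'],2),np.round(d['rect'])) for d in r])
f=[cv2.imread(f'pics/{c}9.png') for c in('top','side')]
cv2.imwrite('pics/t9.png',cv2.resize(f[0],(800,600),interpolation=cv2.INTER_CUBIC)); cv2.imwrite('pics/s9.png',cv2.resize(f[1],(800,600),interpolation=cv2.INTER_CUBIC))
E
```

```text
clock 27.8 pos [0.4241 0.2159 0.2724] F [-0.27  0.3   0.97] M [ 0.01 -0.03 -0.04] w 0.0854 q [-0.47  0.24 -0.15  1.95  0.05  0.94  1.03]
R
 [[ 0.012 -0.106  0.994]
 [ 0.005  0.994  0.106]
 [-1.     0.004  0.012]]
shift tool mm [176.7   1.3 152.3] rotvec [ 0.0065  0.0124 -0.0038]
side [(0.84, array([184., 123., 261., 189.])), (0.2, array([181., 208., 206., 255.]))]
top [(0.56, array([164., 180., 228., 242.]))]
```

View pics/t9.png

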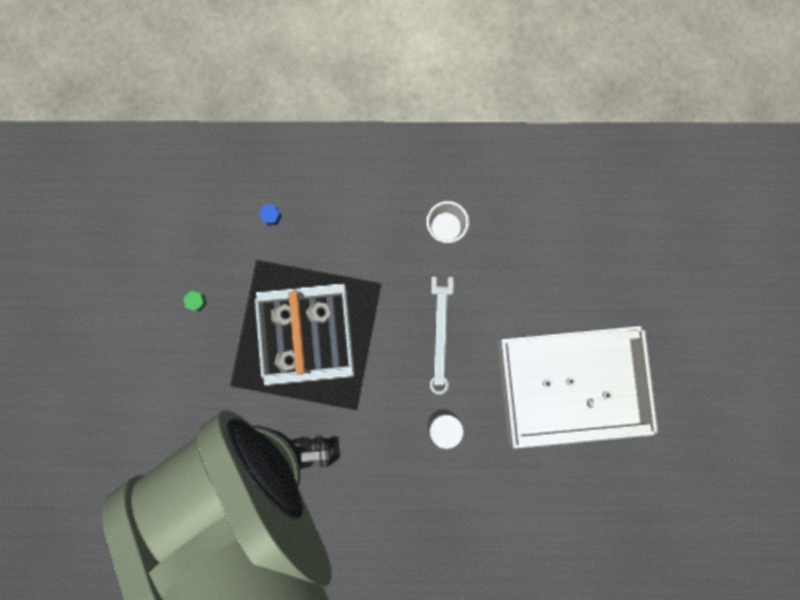

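View pics/s9.png

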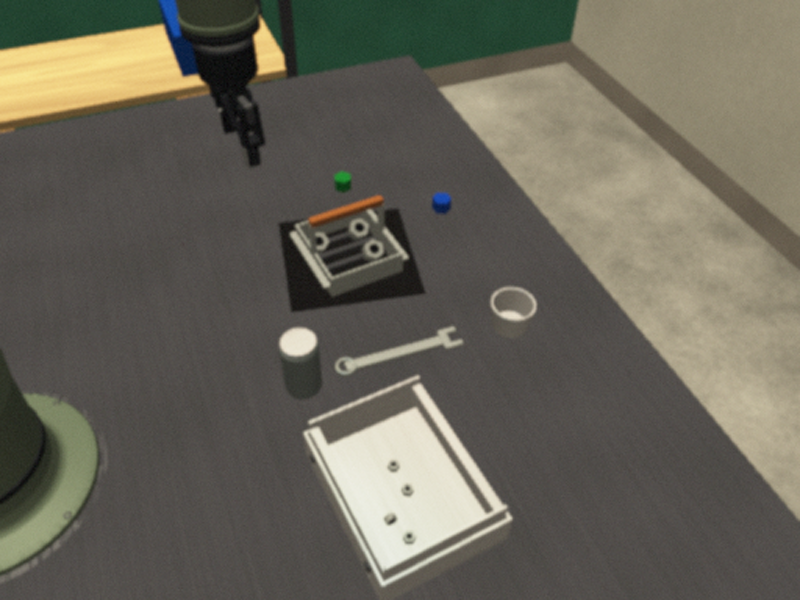

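```bash
python3 -c "
from workcell import bot
print(bot.job_done())"
```

```text
the job is handed in; nothing more can be done
None
```

I carried out every step and handed the job in at about 28 s on the robot's clock. `bot.job_done()` gives no verdict, so the result below rests on my own checks.

- **What I did:** I gripped the sieve by its wooden grip, carried it to the bin and lowered it until the runners touched. The rails turned out to be about 4 mm above their lowest setting; my picture fit had said about 10 mm. I then shook it with eleven strokes. The ends I measured were about 14 to 20 mm from the middle, except the last one at about 9 mm after some drift. After that I lifted it out, stood it on the mat and let go.
- **Forces during the shake:** Wherever I read it, the vertical force of the sieve on the rails was roughly 4 to 8 N, against the 25 N limit. I only had readings at the end of each move, so brief peaks inside a stroke were not seen.
- **Last pictures, both cameras:** All four small nuts lie on the bin floor, one of them on its edge. The three large nuts are in the sieve, which stands upright near the middle of the mat. The wrench, oil can and grease tin look unmoved.
- **Placing:** By the arm's position at release, the sieve is about 2 mm from the mat's centre. I did not fit it again from the final pictures. The open gripper is well clear.
- **Disagreements:** The two cameras put the bin about 3 mm apart in x, within the 4 mm clearance. The network that finds small nuts mostly missed them in the bin, so I counted those by eye and by projecting their pixels.

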